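# Load the board test fixture and set its hold-down screw

## Task

Slide the blue tray, with the circuit board lying in it, fully home into the slots of the test fixture. Then screw the black T-knob on the bridge down (clockwise from above) until it seats on the board's chip, and back it off a quarter turn so that the foot just clears the chip. Finish still gripping the knob there, so that it cannot creep while I tighten the lock nut, and leave the other things on the bench where they are.

Things in the scene. Friction and masses are not known exactly. Their poses are not given: they have to be found in the camera images.
- fixture: Board test fixture, fixed. Grey base plate 230 (x) x 190 (y) x 15 mm; origin at the centre of its underside, on the bench; +x is the way the tray goes in, z up. Its front half (x -115 to -16 mm) is a flat apron where the tray starts; then the slot between two guides, ended by a rear stop (face at x=94.5 mm, 33 mm high, contact block on it to 47 mm), and a dark interface box 42 mm high
- slot_mouth (a point): Middle of the slot's mouth on its floor: fixture x=0, y=0, 15 mm above the bench. The guides run from here 95 mm along +x, inner walls 123 mm apart, with lips (underside 22.5, top 27.5 mm above the bench) that reach 6 mm inwards over the tray's edges. Black lead-ins just before the mouth (x -16 to 2 mm) widen it to about 135 mm
- bridge_top (a point): Middle of the bridge's top, on the screw's axis: fixture x=48.5 mm, y=0, 60 mm above the bench. The aluminium beam is 24 mm wide in x and 176 mm long in y, underside 46 mm above the bench. On it sits a brass lock nut, 26 mm across and 8 mm high, round the screw and under the knob: it is fixed, leave it alone
- tray_home (a point): Point in the fixture where the tray's origin lies when the tray is fully home against the rear stop: 48.5 mm along the fixture's +x from its origin, 15 mm above the bench; axes as the fixture
- tray: Blue tray, plate 92 (x) x 120 (y) x 6 mm with a 4 mm high rim round the board; origin at the centre of the plate's underside, +x points to its leading edge (x=46 mm), z up. It starts on the apron, leading edge 30 to 40 mm before the slot mouth, up to 15 mm aside and 10 degrees askew. At -x a tongue (to x=-74 mm) carries an orange handle. 0.24 to 0.39 kg, board extra
- tray_grip (a point): Where to hold the tray's upright orange handle: 62 mm behind (-x) the tray's origin, 36 mm above the tray's underside, so 51 mm above the bench. The handle, a closed loop 18 (x) x 40 (y) mm, stands from 6 to 48 mm above the tray's underside; fingers closing along the tray's y take it across 40 mm with free room on both sides
- board: Green circuit board 80 (x) x 100 (y) x 2 mm lying loose inside the tray's rim with 1 mm of play all round; origin at the centre of its underside, 6 mm above the tray's underside. At its centre a square chip with a steel lid, 30 mm wide, its top 7 mm above the board's underside; other parts at most 12 mm high. 0.1 kg
- knob: Black T-bar knob of the hold-down thumbscrew above the bridge. Bar 46 (own x) x 12 (own y) x 22 mm high, white line on top of its +x arm; a hub 20 mm across reaches 9 mm below the bar. Origin on the axis at the bar's underside: 80 mm above the bench when seated, 0.95 mm higher per radian backed off. Seated, its x is the fixture's x; a quarter turn back, the fixture's y
- knob_grip (a point): Point on the knob's axis to grip, 14 mm above the bar's underside (8 mm below its top); grip across the bar's 12 mm thickness (own y); axes as the knob
- thumbscrew (a joint): Angle of the thumbscrew in rad: grows as it turns clockwise seen from above (downwards, 6 mm a turn); it stops firmly at 4.2, seated. It starts 2.6 to 3.5 rad short of that. The knob's yaw in the fixture is 4.2 minus this value. It takes about 0.1 N m to turn and stays where it is left. A quarter turn backed off is 2.63
- foot: Round rubber foot, 18 mm across, at the lower end of the thumbscrew under the bridge; it goes up and down with the screw and does not turn; origin at the centre of its underside, which meets the chip's lid when the screw seats with the tray home. At the start it is 2 to 3 mm higher, and the loaded tray passes below it
- spanner: Bystander: steel hook spanner with red sleeve, 145 mm long, flat on the bench beside the fixture; origin in the middle of its shank
- screw_dish: Bystander: grey dish 60 x 50 x 22 mm on the bench beside the fixture; origin at the centre of its underside
- spare_board: Bystander: blue circuit board 90 x 60 mm flat on the bench, at most 20 mm high; origin at the centre of its underside
- screwdriver: Bystander: screwdriver with red handle, 170 mm long, lying on the bench
- cleaner: Bystander: white bottle with blue cap, 48 mm across, 120 mm high; origin at the centre of its underside
- spool: Bystander: metal wire spool standing on its flange, 54 mm across, 37 mm high; origin at the centre of its underside
- multimeter: Bystander: yellow hand multimeter 150 x 75 x 42 mm lying face up; origin at the centre of its underside
Things that resemble listed ones, but are neither listed nor needed, are in the scene too. There is more than one size of the board; the one meant has the size given above. Leave any purple look-alike of the tray alone.

How it is judged:
On the way, in this order (a step that is already met when the one before it is completed fails the run):
1. the tray is fully home in the fixture with the board in it (x of tray in the frame of tray_home between -0.003 and 0.003 m and y of tray in the frame of tray_home between -0.004 and 0.004 m and z of tray in the frame of tray_home below 0.003 m and angle between the x axis of tray and the x axis of fixture, either way round below 0.05 rad and horizontal distance between board and tray below 0.004 m and z of board in the frame of tray between 0.004 and 0.008 m), for 0.2 s.
2. with the tray home, the thumbscrew is seated on the chip (all of step 1 and value of joint thumbscrew above 4.13 rad and contact force between foot and board above 0.3 N), for 0.1 s.
At the end, for the whole second after the job is handed in: Tray home (3 mm of the stop, 4 mm sideways, 3 degrees), board lying in its rim; thumbscrew a quarter turn back from its seat within 11 degrees (joint 2.43 to 2.83) and still; foot clear of the chip; fingers gripping the knob with over 2 N (all of step 1 and value of joint thumbscrew between 2.429 and 2.829 rad and velocity of joint thumbscrew between -0.05 and 0.05 rad/s and contact force between the fingers and knob above 2 N and contact force between foot and board below 0.1 N); the arm keeps its last pose, push and grip.
It fails at once if a bystander is moved by more than 25 mm (distance of any of spanner, screw_dish, spare_board, screwdriver, cleaner, spool, multimeter from where it was at the start of the episode above 0.025 m).
It also fails if it takes over 67 s, if anything falls off the work surface, if the arm or the gripper's body presses on something with over 40 N, if the wrist force passes 120 N, or if a joint passes its speed limit or range.

## Robot

A 6-joint arm with a two-finger parallel gripper is mounted at the origin on the work surface. World frame = base frame: x ahead of the robot, y to its left, z up, the work surface at z = 0. Lengths are in m, angles in rad, forces in N, time in s.
With the tool pointing down it reaches from about 0.325 to 0.775 m from the base axis. Payload 9.3 kg.
Tool frame: the origin (TCP) lies between the finger pads; the fingertips stand 19 mm ahead of it and the grasp point (between the pads) is the TCP; z points along the fingers, y is the line along which they close (so a half turn about z gives the same grasp; the last joint's range is limited). The gripper opens to 85 mm and grips with 20 to 120 N. Pads are 22 mm wide; open, the fingers measure 114 mm over their backs; the gripper's body (76 mm by 85 mm) begins 54 mm behind the grasp point. The pads swing forward as they close: fully open they stand 13 mm farther back than shut.
Start: joints at [-1.424, 0.259, 0.021, 1.334, 0, 1.418], TCP at [0.162, -0.525, 0.25] pointing down, gripper open.
Joint ranges: [-3.04, 3.04], [-0.91, 1.82], [-1.04, 1.36], [-1.92, 1.95], [-1.52, 1.45], [-3.14, 3.14]. Speed limits (rad/s): [2.22, 2.22, 2.79, 3.14, 3.14, 3.14].

## Interface

Orientations are given as a unit quaternion [x, y, z, w].
In Python, from workcell import ctrl, eyes, look_for, pinpoint gives the robot as it stands.
- The arm moves only by the tool step_arm, never from a script. Its arguments are lists of equal length, an entry for each row: "angular": the turn, a rotation vector about the world's x, y, z in degrees, a list of three; "translation": the shift along the world's x, y, z in cm, a list of three; "jaw": the finger opening in cm, from 0 to 8.54. In form: {"angular": [[rx, ry, rz], ...], "translation": [[x, y, z], ...], "jaw": [jaw, ...]}. A call has 1 to 12 rows; each row shifts and turns the commanded pose from where the row before left it; what a row does not reach is not made up. A row lasts 1/12 s, in which the tool goes at most 41.7 mm and 7.16 degrees, less where a joint would pass 70% of its speed; a pose out of reach is approached as far as the arm can. A call with a gripper value outside its range is refused whole. The fingers move at their own pace and stop on an object; the grip force is fixed at half the most. Time passes only in rows, so rows that do not move let the fingers close. It gives the time, the measured TCP pose, the force, the opening and the grip force at its end, in the units of the state.
- ctrl.sense(): the state, without advancing time (a new reading comes with each control period).
- eyes.capture(name): name is "side" or "top"; returns the picture (420x560x3 uint8, red, green, blue); there is no depth.
- eyes.calibration(name): a dict with "mtx" (3x3 intrinsics, pixels), "R" (3x3) and "t" (3): a world point X has camera coordinates R X + t. Camera axes: x right, y down, z forward; pixel columns grow to the right and rows downward; lengths in m; the calibration is good to about 2 mm. A picture is of the moment at which its call begins. calibration takes no time and is no camera call.
- ctrl.sign_off(): hands the job in; it is judged then, once.
Trained networks look in the newest picture that a camera, given by its name, has taken for a name from the list of things; names that differ only in an ending like _2 or _b are one class to them, and where a whole thing is asked for, a point or a joint stands for the part that bears it (a point fixed in the world has none). Each returns a list of dicts, best first, with "confidence" (0 to 1); they miss things now and then, are a little off and sometimes report something else, mostly with a low value. They report only what shows in the picture. A call takes as long as a camera call. They do not tell look-alikes from the thing itself.
- look_for(thing, camera): "centre" ([x, y, z] in m, in the coordinates of the camera as it stood for that picture, good to about 4 mm: the middle of the surface that is visible of it).
- pinpoint(thing, camera): "centre" ([x, y, z] in m, in the coordinates of the camera as it stood for that picture, good to about 4 mm: a listed point, or the origin of a listed thing).
The state is a dict: "clock": time; "qpos": joint angles; "joint_vel": joint speeds; "joint_torque": joint torques, N m; "tcp_pos": TCP position; "eef_rot": TCP orientation; "force": force on the tool from outside, world axes, zero at the start; "ft_torque": the same for the moment, N m; "grip_width": finger opening in m; "gripper_force": force on a finger pad.
Only numpy, scipy, OpenCV 4.12 (cv2) and the standard library are available. Lean on these libraries where they do the work, as an engineer would, in place of code of your own. Each camera call takes 0.05 s, during which the arm holds its last target. There are 200 camera calls.

## Working session

There is one attempt and no reset: what is moved stays moved. The work goes in short steps, Python scripts to look and compute and a tool call to move; the robot and the scene stay as the last step left them, time stands still between calls to the robot, and variables do not carry over. Pictures are saved under pics/ and viewed, at most 10 in all, crops included, and the job is handed in when it is done.

Besides the shell and the picture viewer there is one more tool, called after ">>>" by a JSON object that holds its "method" and its "body". step_arm: Moves the arm, as the interface text tells. Its arguments: {"type":"object","properties":{"angular":{"type":"array","items":{"type":"array","items":{"type":"number"}}},"translation":{"type":"array","items":{"type":"array","items":{"type":"number"}}},"jaw":{"type":"array","items":{"type":"number"}}},"required":["angular","translation","jaw"]}

```bash
mkdir -p pics; cat > h.py <<'E'
from workcell import ctrl, eyes, look_for, pinpoint
import numpy as np, cv2
def w(c,p):
    k=eyes.calibration(c); return np.array(k["R"]).T@(np.array(p)-np.array(k["t"]))
def px(c,X):
    k=eyes.calibration(c); p=np.array(k["mtx"])@(np.array(k["R"])@np.array(X)+np.array(k["t"])); return p[:2]/p[2]
def atz(c,u,z):
    k=eyes.calibration(c); R=np.array(k["R"]); d=R.T@np.linalg.inv(np.array(k["mtx"]))@np.array([u[0],u[1],1.]); o=-R.T@np.array(k["t"])
    return o+d*(z-o[2])/d[2]
def cap(c,n):
    im=eyes.capture(c); cv2.imwrite(f"pics/{n}.png",im[:,:,::-1]); return im
E
python3 - <<'E'
from h import *
a=cap("top","t0");b=cap("side","s0")
for c in("top","side"):
    for n in("tray","tray_grip","fixture","slot_mouth","bridge_top","tray_home","knob","knob_grip","board"):
        for d in pinpoint(n,c)[:3]:
            X=w(c,d["centre"]); print(c,n,round(d["confidence"],2),X.round(3),px(c,X).round())
print(ctrl.sense())
E
```

```text
top tray 0.57 [ 0.405 -0.154  0.001] [348. 245.]
top tray_grip 0.98 [ 0.35  -0.115  0.034] [332. 268.]
top tray_grip 0.87 [ 0.498 -0.041  0.046] [300. 203.]
top tray_grip 0.59 [ 0.677 -0.133 -0.002] [338. 133.]
top fixture 0.58 [ 0.637 -0.015  0.003] [290. 149.]
top slot_mouth 0.73 [ 0.637 -0.012  0.015] [288. 147.]
top bridge_top 0.92 [ 0.674 -0.011  0.057] [288. 128.]
top tray_home 0.91 [ 0.683 -0.01   0.013] [288. 129.]
top knob 0.53 [ 0.682 -0.008  0.082] [287. 121.]
top knob_grip 0.53 [ 0.682 -0.01   0.096] [288. 119.]
top board 0.95 [ 0.394  0.095 -0.004] [243. 248.]
top board 0.8 [ 0.554 -0.024  0.023] [293. 181.]
side tray 0.72 [ 0.553 -0.016  0.015] [264. 217.]
side tray 0.69 [ 0.402 -0.147 -0.   ] [330. 210.]
side tray 0.43 [ 0.684 -0.008  0.06 ] [221. 192.]
side tray_grip 0.94 [ 0.349 -0.113  0.036] [345. 214.]
side tray_grip 0.72 [ 0.644 -0.389 -0.001] [291. 147.]
side tray_grip 0.7 [ 0.493 -0.03   0.049] [285. 212.]
side fixture 0.73 [ 0.632 -0.011 -0.   ] [239. 213.]
side slot_mouth 0.97 [ 0.634 -0.012  0.015] [238. 209.]
side slot_mouth 0.66 [ 0.556 -0.021  0.016] [263
[... 509 characters left out ...]
rray([-1.42357319e+00,  2.58598857e-01,  2.14889161e-02,  1.33368131e+00,
       -2.33880315e-05,  1.41819214e+00]), 'joint_vel': array([ 4.79708095e-04,  4.61423511e-04,  7.84904064e-05,  9.61689471e-04,
        9.98478541e-05, -2.63435536e-04]), 'joint_torque': array([-3.47297850e-03, -5.55389714e+01,  3.44738603e+01,  1.20233817e-03,
       -2.76847277e-04, -5.71510071e-06]), 'tcp_pos': array([ 0.16243218, -0.52546516,  0.25027498]), 'eef_rot': array([ 9.88783977e-01,  1.49352762e-01, -1.17008062e-05,  2.50808316e-06]), 'force': array([-0.49557588,  0.4246803 ,  0.10368006]), 'ft_torque': array([0.01699431, 0.00525004, 0.00257892]), 'gripper_force': 0.0, 'grip_width': 0.08536906059058638}
```

View pics/t0.png

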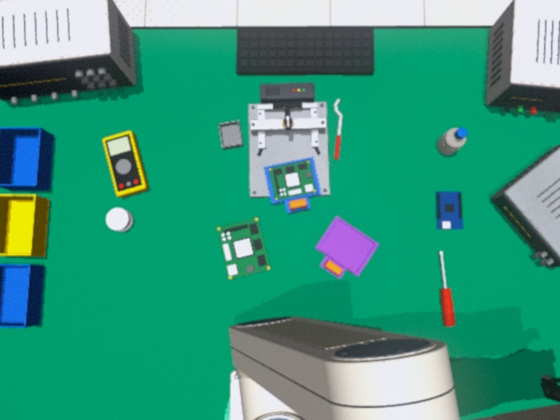

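View pics/s0.png

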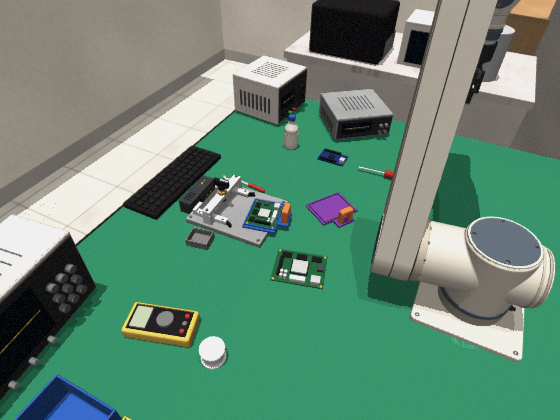

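The top picture shows the fixture at (288,148) with the knob at (288,121). Candidates for the tray are the blue one at (291,181), handle (298,204), and the purple look-alike at (347,245), handle (333,267). For the board they are the one in the blue tray at (293,181) and the loose one at (243,248). I choose the blue tray with its board on the fixture and check it in a close crop.

```bash
python3 - <<'E'
from h import *
im=cv2.imread("pics/t0.png")[75:225,235:345]
cv2.imwrite("pics/c0.png",cv2.resize(im,None,fx=4,fy=4,interpolation=cv2.INTER_CUBIC))
t=cv2.cvtColor(cv2.imread("pics/t0.png"),cv2.COLOR_BGR2HSV)
# orange handle blob in top
m=cv2.inRange(t,(5,130,120),(20,255,255)); n,l,s,c=cv2.connectedComponentsWithStats(m)
for i in range(1,n):
    if s[i,4]>40: print("orange",s[i],c[i], atz("top",c[i],.06))
m=cv2.inRange(t,(100,130,80),(118,255,255)); m[:150]=0;m[225:]=0;m[:,:255]=0;m[:,330:]=0
p=np.argwhere(m)[:,::-1].astype(np.float32); r=cv2.minAreaRect(p); print("blue",r)
b=cv2.boxPoints(r); print([atz("top",q,.023).round(4) for q in b])
E
```

```text
orange [290 199  16  10 114] [297.59649123 203.47368421] [ 0.49481249 -0.03445745  0.06      ]
orange [325 261  17  14 121] [333.16528926 267.34710744] [ 0.3511408  -0.11493097  0.06      ]
blue ((293.1538391113281, 186.26922607421875), (49.617374420166016, 50.00960922241211), 78.69007110595703)
[array([0.5874, 0.0462, 0.023 ]), array([ 0.6119, -0.0703,  0.023 ]), array([ 0.4952, -0.0934,  0.023 ]), array([0.471 , 0.0215, 0.023 ])]
```

View pics/c0.png

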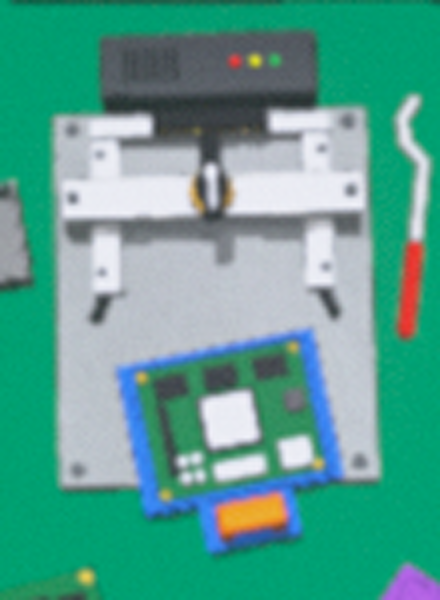

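The crop shows a blue tray with green board and steel-lidded chip, rotated about 10°, with its handle at crop (252,515). The knob at crop (212,190) lies along x, and the plate corners are at about (54,117), (364,107), (380,480) and (62,489). The choice is right. Now I fit the poses.

```bash
cat >> h.py <<'E'
def fit(model,obs):  # 2D rigid model->world
    m=np.array(model,float);o=np.array(obs,float);mc,oc=m.mean(0),o.mean(0)
    H=(m-mc).T@(o-oc); th=np.arctan2(H[0,1]-H[1,0],H[0,0]+H[1,1]); c,s=np.cos(th),np.sin(th);R=np.array([[c,-s],[s,c]])
    t=oc-R@mc; return th,t,((R@m.T).T+t-o)
E
python3 - <<'E'
from h import *
def W(ps,z): return [atz("top",(235+(x+.5)/4-.5,75+(y+.5)/4-.5),z)[:2] for x,y in ps]
f=fit([(.115,.095),(.115,-.095),(-.115,-.095),(-.115,.095)],W([(54,117),(364,107),(380,480),(62,489)],.015))
print("fixture",np.degrees(f[0]),f[1],f[2].round(4))
t=fit([(.046,.06),(.046,-.06),(-.046,-.06),(-.046,.06)],W([(118,368),(312,331),(342,478),(150,516)],.022))
print("tray",np.degrees(t[0]),t[1],t[2].round(4))
b=fit([(.012,.088),(.012,-.088),(-.012,-.088),(-.012,.088)],W([(62,181),(360,172),(362,209),(64,218)],.06))
print("bridge",np.degrees(b[0]),b[1],b[2].round(4))
print("knobtop",W([(211,188)],.1045), "handle", W([(252,513)],.063))
r=lambda a,v:np.array([[np.cos(a),-np.sin(a)],[np.sin(a),np.cos(a)]])@np.array(v)
print("axis from fixture",f[1]+r(f[0],(.0485,0)),"mouth",f[1],"grip from tray",t[1]+r(t[0],(-.062,0)))
E
```

```text
fixture 2.2185987679142243 [ 0.63426216 -0.01171701] [[-0.0001  0.0004]
 [ 0.0004 -0.0008]
 [ 0.0001 -0.0004]
 [-0.0004  0.0008]]
tray 11.786919743140304 [ 0.55541826 -0.02182278] [[ 0.      0.0009]
 [ 0.0013 -0.0012]
 [-0.0002 -0.0021]
 [-0.0012  0.0024]]
bridge 2.020095704314119 [ 0.68334753 -0.00980969] [[ 0.0008  0.0007]
 [ 0.001  -0.0012]
 [-0.0008 -0.0009]
 [-0.0009  0.0015]]
knobtop [array([ 0.67402786, -0.00977721])] handle [array([ 0.49576686, -0.03447812])]
axis from fixture [ 0.68272581 -0.00983946] mouth [ 0.63426216 -0.01171701] grip from tray [ 0.49472558 -0.03448768]
```

>>> {"method": "step_arm", "body": {"angular": [[0,0,7],[0,0,7],[0,0,7],[0,0,7],[0,0,7],[0,0,7],[0,0,7],[0,0,7],[0,0,7],[0,0,7],[0,0,7],[0,0,7]], "translation": [[1.4,2,0],[1.4,2,0],[1.4,2,0],[1.4,2,0],[1.4,2,0],[1.4,2,0],[1.4,2,0],[1.4,2,0],[1.4,2,0],[1.4,2,0],[1.4,2,0],[1.4,2,0]], "jaw": [8.5,8.5,8.5,8.5,8.5,8.5,8.5,8.5,8.5,8.5,8.5,8.5]}}

```text
clock: 2.0
tcp_pos: [0.3309, -0.2844, 0.2504]
eef_rot: [0.633, 0.774, -0.0, 0.0]
force: [0.1, -0.1, 0.3]
grip_width: 0.0851
gripper_force: 0.0
```

>>> {"method": "step_arm", "body": {"angular": [[0,0,7],[0,0,7],[0,0,7],[0,0,7],[0,0,7],[0,0,7],[0,0,7],[0,0,7],[0,0,7],[0,0,7],[0,0,7],[0,0,7]], "translation": [[1.4,2,0],[1.4,2,0],[1.4,2,0],[1.4,2,0],[1.4,2,0],[1.4,2,0],[1.4,2,0],[1.4,2,0],[1.4,2,0],[1.4,2,0],[1.4,2,0],[1.4,2,0]], "jaw": [8.5,8.5,8.5,8.5,8.5,8.5,8.5,8.5,8.5,8.5,8.5,8.5]}}

```text
clock: 3.0
tcp_pos: [0.499, -0.0443, 0.2504]
eef_rot: [-0.048, 0.999, -0.0, 0.0]
force: [0.1, -0.7, 1.0]
grip_width: 0.085
gripper_force: 0.0
```

```bash
cat >> h.py <<'E'
def st():
    s=ctrl.sense(); x,y=s["eef_rot"][:2]; from scipy.spatial.transform import Rotation as R
    r=R.from_quat(s["eef_rot"]).as_matrix()
    print("t",round(s["clock"],2),"tcp",(s["tcp_pos"]*1000).round(1),"yaw",round(np.degrees(np.arctan2(r[1,0],r[0,0])),2),"zax",r[:,2].round(3),"q6",round(np.degrees(s["qpos"][5]),1),"F",s["force"].round(1),"M",s["ft_torque"].round(2),"w",round(s["grip_width"]*1000,1),"g",round(float(s["gripper_force"]),1))
E
python3 -c "
from h import *
st()
im=cv2.imread('pics/t0.png')[100:145,265:310]
cv2.imwrite('pics/k0.png',cv2.resize(im,None,fx=12,fy=12,interpolation=cv2.INTER_CUBIC))"
```

```text
t 3.0 tcp [499.  -44.3 250.4] yaw -174.47 zax [ 0. -0. -1.] q6 -20.2 F [ 0.1 -0.7  1. ] M [-0.07 -0.04  0.01] w 85.0 g 0.0
```

View pics/k0.png

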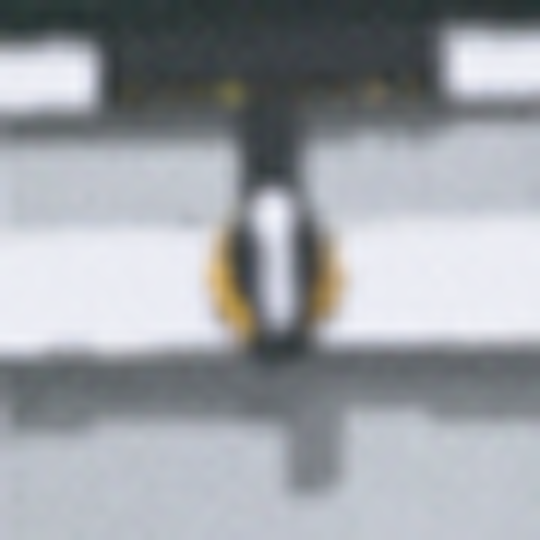

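The white line runs from about (272,190) to (280,340), towards the robot. So the knob's +x arm points along −x and its yaw relative to the fixture is about 180° (joint about 1.05). Next is the tray handle.

>>> {"method": "step_arm", "body": {"angular": [[0,0,6.3],[0,0,0],[0,0,0],[0,0,0],[0,0,0],[0,0,0],[0,0,0],[0,0,0],[0,0,0],[0,0,0]], "translation": [[-0.4,1.0,-1.5],[0,0,-2.5],[0,0,-2.5],[0,0,-2.5],[0,0,-2.5],[0,0,-2.5],[0,0,-2.5],[0,0,-2],[0,0,-1],[0,0,0]], "jaw": [8.5,8.5,8.5,8.5,8.5,8.5,8.5,8.5,8.5,8.5]}}

```text
clock: 3.83
tcp_pos: [0.4931, -0.0352, 0.0532]
eef_rot: [-0.1, 0.995, 0.001, -0.002]
force: [0.0, 0.4, 0.2]
grip_width: 0.0849
gripper_force: 0.0
```

>>> {"method": "step_arm", "body": {"angular": [[0,0,0],[0,0,0],[0,0,0],[0,0,0],[0,0,0],[0,0,0],[0,0,0],[0,0,0]], "translation": [[0,0,0],[0,0,0],[0,0,0],[0,0,0],[0,0,0],[0,0,0],[0,0,0],[0,0,0]], "jaw": [6,5,4,3.5,3.5,3.5,3.5,3.5]}}

```text
clock: 4.5
tcp_pos: [0.495, -0.0355, 0.0565]
eef_rot: [-0.1, 0.995, -0.0, 0.001]
force: [-1.1, 0.5, 6.3]
grip_width: 0.0394
gripper_force: 59.4
```

```bash
python3 -c "
from h import *
st()
im=cap('top','t1')[75:225,235:345]
cv2.imwrite('pics/c1.png',cv2.resize(im[:,:,::-1],None,fx=4,fy=4,interpolation=cv2.INTER_CUBIC))"
```

```text
t 4.5 tcp [495.  -35.5  56.5] yaw -168.5 zax [ 0.002 -0.    -1.   ] q6 -25.3 F [-1.1  0.5  6.3] M [0.12 0.22 0.21] w 39.4 g 59.4
```

View pics/c1.png

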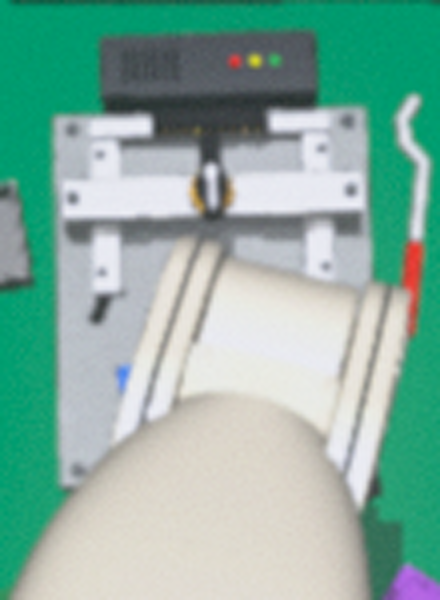

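>>> {"method": "step_arm", "body": {"angular": [[0,0,-2],[0,0,-2],[0,0,-2],[0,0,-2],[0,0,-1.3],[0,0,0],[0,0,0]], "translation": [[-0.16,0.36,0.05],[-0.16,0.36,0],[-0.16,0.36,0],[-0.16,0.36,0],[-0.12,0.36,0],[0,0,0],[0,0,0]], "jaw": [3.5,3.5,3.5,3.5,3.5,3.5,3.5]}}

```text
clock: 5.13
tcp_pos: [0.487, -0.0174, 0.0565]
eef_rot: [-0.019, 1.0, -0.0, 0.0]
force: [-2.0, 1.2, 6.3]
grip_width: 0.0389
gripper_force: 61.3
```

```bash
python3 -c "
from h import *
st()
im=cap('side','s1')[130:270,170:340]
cv2.imwrite('pics/d1.png',cv2.resize(im[:,:,::-1],None,fx=4,fy=4,interpolation=cv2.INTER_CUBIC))"
```

```text
t 5.13 tcp [487.  -17.4  56.5] yaw -177.77 zax [ 0.001 -0.    -1.   ] q6 -14.2 F [-2.   1.2  6.3] M [ 0.11  0.42 -0.18] w 38.9 g 61.3
```

View pics/d1.png

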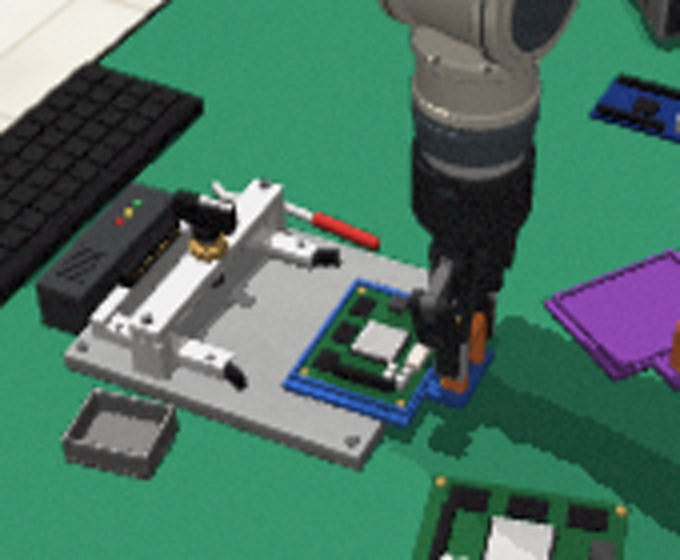

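The side crop shows the tray straightened on the apron with the board lying in it. Its leading corners are at crop (362,283) and (287,385), with the near rear corner at (405,422). I check these corners in the fixture frame.

```bash
python3 -c "
from h import *
def W(ps,z): return np.array([atz('side',(170+(x+.5)/4-.5,130+(y+.5)/4-.5),z)[:2] for x,y in ps])
a=np.radians(2.15);R=np.array([[np.cos(a),-np.sin(a)],[np.sin(a),np.cos(a)]]);o=np.array([.63426,-.01172])
print(((W([(362,283),(287,385),(405,422)],.021)-o)@R).round(4))
print('plate', ((W([(67,357),(360,465)],.015)-o)@R).round(4))
print('lead-in tips', ((W([(340,257),(243,383)],.027)-o)@R).round(4))
k=np.array(pinpoint('tray','side')[0]['centre']);print(((w('side',k)[:2]-o)@R).round(4))
"
```

```text
[[-0.0441 -0.054 ]
 [-0.0444  0.0616]
 [-0.1313  0.0588]]
plate [[ 0.1093  0.0971]
 [-0.1188  0.101 ]]
lead-in tips [[-0.0199 -0.0669]
 [-0.0198  0.0776]]
[-0.0861  0.0025]
```

>>> {"method": "step_arm", "body": {"angular": [[0,0,0],[0,0,0],[0,0,0],[0,0,0],[0,0,0],[0,0,0],[0,0,0],[0,0,0]], "translation": [[0.5,0.02,0],[0.7,0.03,0],[0.7,0.025,0],[0.7,0.025,0],[0.7,0.025,0],[0.7,0.025,0],[0.5,0.02,0],[0.5,0.02,0]], "jaw": [3.5,3.5,3.5,3.5,3.5,3.5,3.5,3.5]}}

```text
clock: 5.9
tcp_pos: [0.5354, -0.0157, 0.0565]
eef_rot: [-0.019, 1.0, -0.0, -0.001]
force: [-12.1, -1.1, 15.5]
grip_width: 0.039
gripper_force: 62.5
```

>>> {"method": "step_arm", "body": {"angular": [[0,0,0],[0,0,0]], "translation": [[0,0,0],[0,0,0]], "jaw": [3.5,3.5]}}

```text
clock: 6.07
tcp_pos: [0.5365, -0.0158, 0.0565]
eef_rot: [-0.019, 1.0, -0.0, -0.0]
force: [-5.4, -0.9, 9.5]
grip_width: 0.0388
gripper_force: 62.0
```

```bash
python3 -c "
from h import *
st()
im=cap('side','s2')[150:250,170:310]
cv2.imwrite('pics/d2.png',cv2.resize(im[:,:,::-1],None,fx=5,fy=5,interpolation=cv2.INTER_CUBIC))"
```

```text
t 6.07 tcp [536.5 -15.8  56.5] yaw -177.77 zax [-0. -0. -1.] q6 -12.9 F [-5.4 -0.9  9.5] M [-0.05  0.95 -0.  ] w 38.8 g 62.0
```

View pics/d2.png

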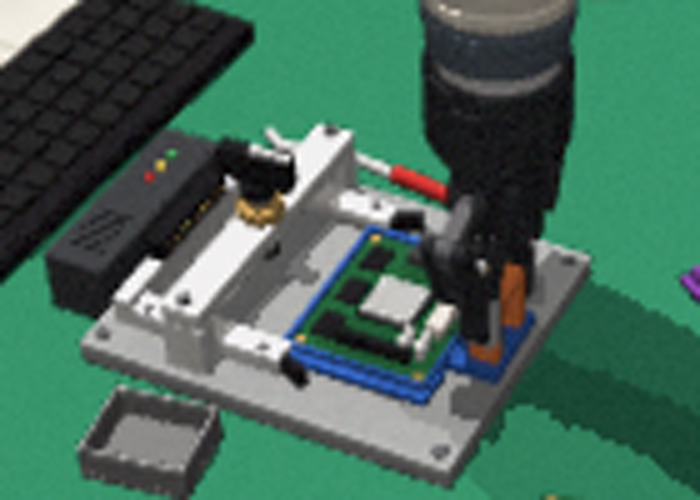

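The tray's leading edge is just inside the mouth between both lead-ins (near corner at crop (290,345)) and the side force is small. I continue.

>>> {"method": "step_arm", "body": {"angular": [[0,0,0],[0,0,0],[0,0,0],[0,0,0],[0,0,0],[0,0,0]], "translation": [[0.4,0.015,0],[0.5,0.02,0],[0.5,0.02,0],[0.5,0.02,0],[0.5,0.02,0],[0.5,0.02,0]], "jaw": [3.5,3.5,3.5,3.5,3.5,3.5]}}

```text
clock: 6.62
tcp_pos: [0.5645, -0.0147, 0.0565]
eef_rot: [-0.019, 1.0, -0.0, -0.001]
force: [-10.8, -0.9, 13.8]
grip_width: 0.0388
gripper_force: 62.2
```

>>> {"method": "step_arm", "body": {"angular": [[0,0,0],[0,0,0],[0,0,0],[0,0,0],[0,0,0],[0,0,0],[0,0,0],[0,0,0]], "translation": [[0.5,0.02,0],[0.6,0.02,0],[0.6,0.02,0],[0.6,0.02,0],[0.6,0.02,0],[0.6,0.02,0],[0.6,0.02,0],[0.3,0.01,0]], "jaw": [3.5,3.5,3.5,3.5,3.5,3.5,3.5,3.5]}}

```text
clock: 7.28
tcp_pos: [0.6092, -0.0132, 0.0566]
eef_rot: [-0.019, 1.0, -0.0, -0.001]
force: [-10.5, -0.8, 13.5]
grip_width: 0.039
gripper_force: 62.0
```

```bash
python3 -c "
from h import *
st()"
```

```text
t 7.28 tcp [609.2 -13.2  56.6] yaw -177.78 zax [-0.001 -0.    -1.   ] q6 -11.3 F [-10.5  -0.8  13.5] M [-0.25  2.   -0.02] w 39.0 g 62.0
```

>>> {"method": "step_arm", "body": {"angular": [[0,0,0],[0,0,0],[0,0,0],[0,0,0],[0,0,0]], "translation": [[0.25,0.01,0],[0.25,0.01,0],[0.2,0.01,0],[0.2,0.01,0],[0,0,0]], "jaw": [3.5,3.5,3.5,3.5,3.5]}}

```text
clock: 7.7
tcp_pos: [0.618, -0.0128, 0.0566]
eef_rot: [-0.019, 1.0, -0.0, -0.001]
force: [-7.9, -0.8, 10.8]
grip_width: 0.0387
gripper_force: 61.8
```

>>> {"method": "step_arm", "body": {"angular": [[0,0,0],[0,0,0],[0,0,0]], "translation": [[0.1,0,0],[0.1,0,0],[0,0,0]], "jaw": [3.5,3.5,3.5]}}

```text
clock: 7.95
tcp_pos: [0.6194, -0.0128, 0.0566]
eef_rot: [-0.019, 1.0, -0.0, -0.001]
force: [-10.2, -0.7, 12.4]
grip_width: 0.0388
gripper_force: 61.9
```

>>> {"method": "step_arm", "body": {"angular": [[0,0,0],[0,0,0],[0,0,0],[0,0,0]], "translation": [[0.1,0,0],[0.1,0,0],[0,0,0],[0,0,0]], "jaw": [3.5,3.5,3.5,3.5]}}

```text
clock: 8.28
tcp_pos: [0.6195, -0.0127, 0.0565]
eef_rot: [-0.019, 1.0, -0.0, -0.003]
force: [-19.3, -1.6, 17.9]
grip_width: 0.0391
gripper_force: 62.6
```

>>> {"method": "step_arm", "body": {"angular": [[0,0,0],[0,0,0],[0,0,0]], "translation": [[0.1,0,0],[0,0,0],[0,0,0]], "jaw": [3.5,3.5,3.5]}}

```text
clock: 8.53
tcp_pos: [0.6196, -0.0127, 0.0565]
eef_rot: [-0.019, 1.0, -0.0, -0.004]
force: [-23.9, -1.0, 21.0]
grip_width: 0.0389
gripper_force: 62.9
```

>>> {"method": "step_arm", "body": {"angular": [[0,0,0],[0,0,0],[0,0,0],[0,0,0],[0,0,0],[0,0,0]], "translation": [[-0.1,0,0.1],[-0.1,0,0],[0,0,0],[0,0,0],[0,0,0],[0,0,0]], "jaw": [3.5,3.5,5,7,8.5,8.5]}}

```text
clock: 9.03
tcp_pos: [0.6222, -0.0126, 0.0568]
eef_rot: [-0.019, 1.0, 0.0, 0.0]
force: [-0.9, 0.8, 0.4]
grip_width: 0.0834
gripper_force: 0.0
```

>>> {"method": "step_arm", "body": {"angular": [[0,0,0],[0,0,0],[0,0,0],[0,0,0],[0,0,0],[0,0,0],[0,0,0],[0,0,0],[0,0,0],[0,0,0],[0,0,0]], "translation": [[0,0,1.5],[0,0,3],[-0.5,0,3],[-2,0,3],[-3,0,3],[-3,0,2],[-3,0,0],[-3,-2,0],[-3,-3,0],[0,-3,0],[0,0,0]], "jaw": [8.5,8.5,8.5,8.5,8.5,8.5,8.5,8.5,8.5,8.5,8.5]}}

```text
clock: 9.95
tcp_pos: [0.4472, -0.0953, 0.2119]
eef_rot: [-0.018, 1.0, -0.001, 0.001]
force: [0.6, -0.7, 0.0]
grip_width: 0.085
gripper_force: 0.0
```

```bash
python3 -c "
from h import *
st()
im=cap('top','t3')[75:215,235:345];i2=cap('side','s3')[150:250,170:290]
a=cv2.resize(im,(396,504),interpolation=cv2.INTER_CUBIC);b=cv2.resize(i2,(400,333),interpolation=cv2.INTER_CUBIC)
c=np.zeros((504,796,3),np.uint8);c[:,:396]=a;c[:333,396:]=b
cv2.imwrite('pics/c3.png',c[:,:,::-1])
for n in('tray','tray_home','tray_grip','knob_grip','board'):
  for cam in('top','side'):
    for d in pinpoint(n,cam)[:2]: print(n,cam,round(d['confidence'],2),w(cam,d['centre']).round(4))
"
```

```text
t 9.95 tcp [447.2 -95.3 211.9] yaw -177.97 zax [ 0.002 -0.002 -1.   ] q6 -24.6 F [ 0.6 -0.7  0. ] M [-0.06 -0.02 -0.04] w 85.0 g 0.0
tray top 0.28 [ 0.6469 -0.3871 -0.0009]
tray side 0.86 [ 0.6799 -0.0067  0.0142]
tray_home top 0.44 [ 0.6237 -0.0183  0.0486]
tray_home side 0.82 [ 0.6836 -0.0065  0.0199]
tray_grip top 0.89 [ 0.6223 -0.0145  0.0504]
tray_grip top 0.51 [ 0.6318 -0.0125  0.0109]
tray_grip side 0.87 [ 0.3519 -0.1135  0.0378]
tray_grip side 0.69 [ 0.6187 -0.0118  0.0502]
knob_grip top 0.61 [ 0.6828 -0.0103  0.0985]
knob_grip side 0.48 [ 0.6859 -0.0109  0.0997]
board top 0.74 [ 0.6781 -0.008   0.0244]
board top 0.72 [ 0.3934  0.0984 -0.0021]
board side 0.84 [ 0.6816 -0.009   0.019 ]
board side 0.69 [0.3929 0.087  0.0016]
```

View pics/c3.png

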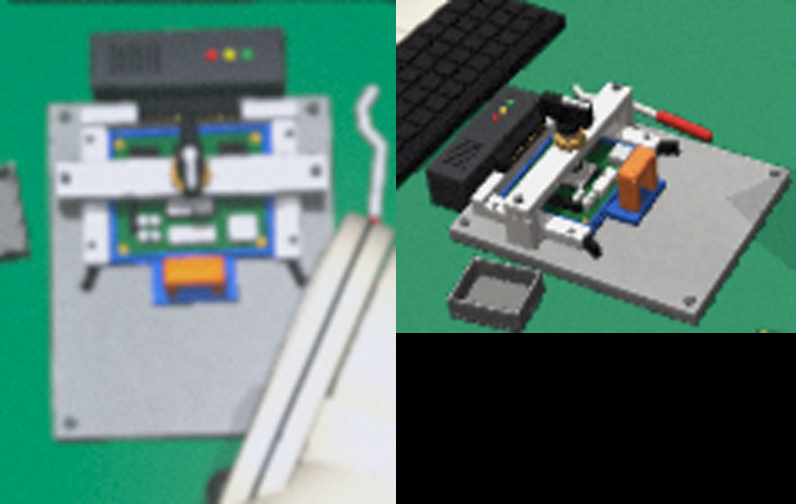

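```bash
python3 -c "
from h import *
a=np.radians(2.15);R=np.array([[np.cos(a),-np.sin(a)],[np.sin(a),np.cos(a)]]);o=np.array([.63426,-.01172])
t=cv2.cvtColor(cv2.imread('pics/t3.png'),cv2.COLOR_BGR2HSV)
m=cv2.inRange(t,(5,130,120),(20,255,255)); n,l,s,c=cv2.connectedComponentsWithStats(m)
for i in range(1,n):
    if s[i,4]>40: X=atz('top',c[i],.06);print(s[i],c[i],X,(X[:2]-o)@R)
# tray front-edge (toward robot) blue rows left/right of tongue, and stop
im=cv2.imread('pics/t3.png')
for u in (272,305): print(u,[tuple(int(v) for v in im[r,u]) for r in range(140,152)])
"
```

```text
[281 147  16   8 112] [288.39285714 150.125     ] [ 0.61939741 -0.01234275  0.06      ] [-1.48754875e-02 -6.47332478e-05]
[445 288  10  38  55] [451.05454545 308.10909091] [ 0.26525925 -0.37318667  0.06      ] [-0.38230169 -0.34736886]
272 [(97, 121, 76), (96, 133, 69), (90, 132, 55), (84, 132, 51), (98, 130, 50), (135, 118, 51), (179, 111, 53), (188, 104, 61), (167, 120, 101), (173, 160, 156), (189, 183, 178), (191, 184, 180)]
305 [(221, 209, 205), (166, 164, 158), (109, 133, 108), (134, 125, 73), (191, 118, 56), (180, 102, 62), (141, 104, 92), (168, 157, 152), (196, 186, 184), (201, 194, 189), (200, 191, 190), (201, 191, 189)]
```

```bash
python3 -c "
from h import *
a=np.radians(2.15);R=np.array([[np.cos(a),-np.sin(a)],[np.sin(a),np.cos(a)]]);o=np.array([.63426,-.01172])
for u in((272,148.2),(305,146.3)): print(((atz('top',u,.019)[:2]-o)@R).round(4))
g=cv2.imread('pics/t3.png')
def edge(u,r0,r1,ch):
    v=g[r0:r1,u-1:u+2,ch].mean(1).astype(float);d=np.abs(np.diff(v));return r0+.5+(d*np.arange(len(d))).sum()/d.sum()
for u in(255,270): 
  e=edge(u,192,201,2);print('plate front',e,((atz('top',(u,e),.008)[:2]-o)@R).round(4))
for u in(252,322):
  e=edge(u,98,108,2);print('plate back',e,((atz('top',(u,e),.015)[:2]-o)@R).round(4))
s=cv2.imread('pics/s3.png')[165:225,180:260]
cv2.imwrite('pics/k3.png',np.hstack([cv2.resize(s,None,fx=6,fy=6,interpolation=cv2.INTER_CUBIC),cv2.resize(g[95:155,255:325],(420,360),interpolation=cv2.INTER_CUBIC)])[:,:800])
"
```

```text
[0.0012 0.039 ]
[ 0.0033 -0.0402]
plate front 196.1436090225564 [-0.1122  0.0829]
plate front 196.32608695652175 [-0.1138  0.047 ]
plate back 103.52568493150685 [0.1156 0.0853]
plate back 102.3351822503962 [ 0.1126 -0.0852]
```

View pics/k3.png

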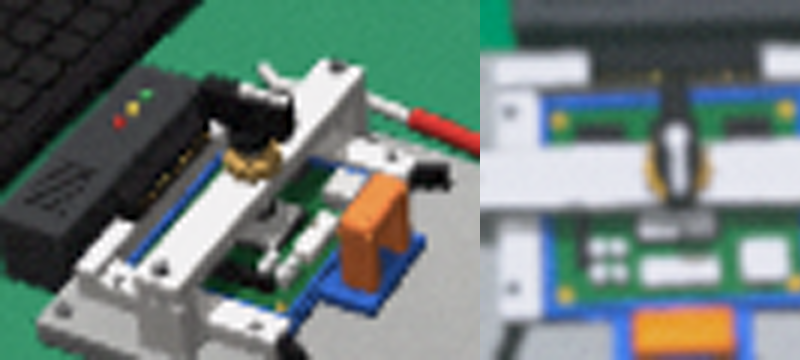

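The tray is home: its rear edge measures x≈+2 mm in the fixture (2.5 expected) and the leading rim is at the contact block. The knob bar lies along x with the white line towards the robot. At the listed grip height the fingertips would meet the 20 mm hub, so I grip about 20 mm above the bar's underside.

>>> {"method": "step_arm", "body": {"angular": [[0,0,1],[0,0,0],[0,0,0],[0,0,0],[0,0,0],[0,0,0],[0,0,0],[0,0,0],[0,0,0]], "translation": [[2.9,1,-0.4],[2.9,1,-0.4],[2.9,1,-0.4],[2.9,1,-0.4],[2.9,1.1,-0.4],[2.9,1.1,-0.4],[3,1.1,-0.3],[3.1,1.2,-0.2],[0,0,0]], "jaw": [8.5,8.5,8.5,8.5,8.5,8.5,8.5,8.5,8.5]}}

```text
clock: 11.3
tcp_pos: [0.6867, -0.0048, 0.1795]
eef_rot: [-0.029, 1.0, 0.0, -0.0]
force: [-1.8, -0.2, -0.9]
grip_width: 0.0852
gripper_force: 0.0
```

```bash
python3 -c "
from h import *
st()"
```

```text
t 11.3 tcp [686.7  -4.8 179.5] yaw -176.71 zax [-0.001  0.001 -1.   ] q6 -10.7 F [-1.8 -0.2 -0.9] M [ 0.06  0.04 -0.  ] w 85.2 g 0.0
```

>>> {"method": "step_arm", "body": {"angular": [[0,0,0],[0,0,0],[0,0,0]], "translation": [[-0.45,-0.54,-2],[0,0,-2],[0,0,0]], "jaw": [8.5,8.5,8.5]}}

```text
clock: 11.55
tcp_pos: [0.6767, -0.0121, 0.1381]
eef_rot: [-0.028, 1.0, 0.001, -0.003]
force: [-1.2, -0.1, -0.4]
grip_width: 0.0851
gripper_force: 0.0
```

>>> {"method": "step_arm", "body": {"angular": [[0,0,0],[0,0,0],[0,0,0],[0,0,0]], "translation": [[0,0,-1.5],[0,0,-1.5],[0,0,-0.5],[0,0,0]], "jaw": [8.5,8.5,8.5,8.5]}}

```text
clock: 11.88
tcp_pos: [0.6778, -0.0123, 0.1067]
eef_rot: [-0.028, 1.0, 0.0, -0.001]
force: [-0.3, 1.0, 0.7]
grip_width: 0.0848
gripper_force: 0.0
```

```bash
python3 -c "
from h import *
st()"
```

```text
t 11.88 tcp [677.8 -12.3 106.7] yaw -176.82 zax [-0.002  0.    -1.   ] q6 -11.3 F [-0.3  1.   0.7] M [ 0.    0.01 -0.01] w 84.8 g 0.0
```

>>> {"method": "step_arm", "body": {"angular": [[0,0,0],[0,0,0],[0,0,0]], "translation": [[0.44,0.21,-0.35],[0,0,0],[0,0,0]], "jaw": [8.5,8.5,8.5]}}

```text
clock: 12.13
tcp_pos: [0.6834, -0.0102, 0.1045]
eef_rot: [-0.028, 1.0, -0.0, 0.001]
force: [-0.2, 0.7, -0.7]
grip_width: 0.085
gripper_force: 0.0
```

>>> {"method": "step_arm", "body": {"angular": [[0,0,0],[0,0,0],[0,0,0],[0,0,0],[0,0,0],[0,0,0],[0,0,0],[0,0,0],[0,0,0]], "translation": [[0,0,0],[0,0,0],[0,0,0],[0,0,0],[0,0,0],[0,0,0],[0,0,0],[0,0,0],[0,0,0]], "jaw": [7,5.5,4,3,2,1,0.6,0.6,0.6]}}

```text
clock: 12.88
tcp_pos: [0.6828, -0.01, 0.1039]
eef_rot: [-0.028, 1.0, 0.0, 0.0]
force: [-0.0, 2.7, 2.8]
grip_width: 0.0106
gripper_force: 61.4
```

```bash
python3 -c "
from h import *
st()
im=cap('side','s4')[140:220,180:280]
cv2.imwrite('pics/d4.png',cv2.resize(im[:,:,::-1],None,fx=7,fy=7,interpolation=cv2.INTER_CUBIC))"
```

```text
t 12.88 tcp [682.8 -10.  103.9] yaw -176.8 zax [ 0.  0. -1.] q6 -11.1 F [-0.   2.7  2.8] M [0.48 0.21 0.09] w 10.6 g 61.4
```

View pics/d4.png

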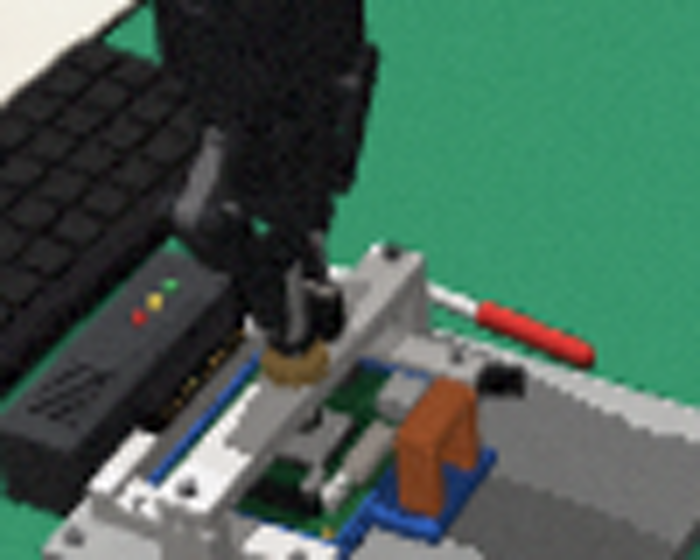

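The fingers hold the bar (opening 10.6 mm, 61 N), and the tray is still home. Now I turn clockwise.

>>> {"method": "step_arm", "body": {"angular": [[0,0,-6],[0,0,-6],[0,0,-6],[0,0,-6],[0,0,-6],[0,0,-6],[0,0,-6],[0,0,-6],[0,0,-6],[0,0,-6],[0,0,0]], "translation": [[0,0,-0.01],[0,0,-0.01],[0,0,-0.01],[0,0,-0.01],[0,0,-0.01],[0,0,-0.01],[0,0,-0.01],[0,0,-0.01],[0,0,-0.01],[0,0,-0.01],[0,0,0]], "jaw": [0.6,0.6,0.6,0.6,0.6,0.6,0.6,0.6,0.6,0.6,0.6]}}

```text
clock: 13.85
tcp_pos: [0.6829, -0.0096, 0.1029]
eef_rot: [0.478, 0.879, 0.001, -0.0]
force: [-0.6, 4.4, 3.5]
grip_width: 0.0105
gripper_force: 61.5
```

```bash
python3 -c "
from h import *
st()"
```

```text
t 13.85 tcp [682.9  -9.6 102.9] yaw 122.94 zax [ 0.001  0.001 -1.   ] q6 49.2 F [-0.6  4.4  3.5] M [ 1.21  0.01 -0.07] w 10.5 g 61.5
```

>>> {"method": "step_arm", "body": {"angular": [[0,0,-6],[0,0,-6],[0,0,-6],[0,0,-6],[0,0,-6],[0,0,-6],[0,0,-6],[0,0,-6],[0,0,-6],[0,0,-6],[0,0,-6],[0,0,-6]], "translation": [[0,0,-0.01],[0,0,-0.01],[0,0,-0.01],[0,0,-0.01],[0,0,-0.01],[0,0,-0.01],[0,0,-0.01],[0,0,-0.01],[0,0,-0.01],[0,0,-0.01],[0,0,-0.01],[0,0,-0.01]], "jaw": [0.6,0.6,0.6,0.6,0.6,0.6,0.6,0.6,0.6,0.6,0.6,0.6]}}

```text
clock: 14.85
tcp_pos: [0.6835, -0.0095, 0.1018]
eef_rot: [0.902, 0.432, 0.001, -0.0]
force: [1.9, 4.2, 2.2]
grip_width: 0.0107
gripper_force: 61.3
```

>>> {"method": "step_arm", "body": {"angular": [[0,0,-6],[0,0,-6],[0,0,-6],[0,0,-6],[0,0,-4],[0,0,0]], "translation": [[0,0,-0.01],[0,0,-0.01],[0,0,-0.01],[0,0,-0.01],[0,0,-0.01],[0,0,0]], "jaw": [0.6,0.6,0.6,0.6,0.6,0.6]}}

```text
clock: 15.35
tcp_pos: [0.6837, -0.0097, 0.1013]
eef_rot: [0.98, 0.201, 0.001, -0.0]
force: [3.5, 4.5, 1.9]
grip_width: 0.0105
gripper_force: 61.2
```

```bash
python3 -c "
from h import *
st()"
```

```text
t 15.35 tcp [683.7  -9.7 101.3] yaw 23.15 zax [ 0.002  0.001 -1.   ] q6 149.0 F [3.5 4.5 1.9] M [ 1.17 -0.7  -0.09] w 10.5 g 61.2
```

>>> {"method": "step_arm", "body": {"angular": [[0,0,-6],[0,0,-6],[0,0,-5],[0,0,0]], "translation": [[0,0,-0.01],[0,0,-0.01],[0,0,-0.01],[0,0,0]], "jaw": [0.6,0.6,0.6,0.6]}}

```text
clock: 15.68
tcp_pos: [0.6838, -0.0099, 0.1012]
eef_rot: [0.999, 0.053, 0.001, -0.0]
force: [3.5, 4.4, 3.4]
grip_width: 0.0105
gripper_force: 61.4
```

>>> {"method": "step_arm", "body": {"angular": [[0,0,-2],[0,0,-2],[0,0,-1],[0,0,0]], "translation": [[0,0,0],[0,0,0],[0,0,0],[0,0,0]], "jaw": [0.6,0.6,0.6,0.6]}}

```text
clock: 16.02
tcp_pos: [0.6838, -0.0099, 0.1012]
eef_rot: [1.0, 0.012, 0.001, -0.0]
force: [3.5, 4.1, 3.4]
grip_width: 0.0108
gripper_force: 61.4
```

```bash
python3 -c "
from h import *
st()"
```

```text
t 16.02 tcp [683.8  -9.9 101.2] yaw 1.35 zax [ 0.002  0.001 -1.   ] q6 170.8 F [3.5 4.1 3.4] M [ 1.03 -0.64  0.12] w 10.8 g 61.4
```

>>> {"method": "step_arm", "body": {"angular": [[0,0,-1],[0,0,-1],[0,0,0]], "translation": [[0,0,0],[0,0,0],[0,0,0]], "jaw": [0.6,0.6,0.6]}}

```text
clock: 16.27
tcp_pos: [0.6837, -0.0099, 0.1012]
eef_rot: [1.0, -0.005, 0.001, -0.0]
force: [3.6, 3.4, 2.9]
grip_width: 0.0103
gripper_force: 63.0
```

```bash
python3 -c "
from h import *
st()"
```

```text
t 16.27 tcp [683.7  -9.9 101.2] yaw -0.62 zax [ 0.002  0.    -1.   ] q6 172.7 F [3.6 3.4 2.9] M [ 0.92 -0.68  0.71] w 10.3 g 63.0
```

>>> {"method": "step_arm", "body": {"angular": [[0,0,-1],[0,0,-1],[0,0,0]], "translation": [[0,0,0],[0,0,0],[0,0,0]], "jaw": [0.6,0.6,0.6]}}

```text
clock: 16.52
tcp_pos: [0.6838, -0.0099, 0.1013]
eef_rot: [1.0, -0.023, 0.001, -0.0]
force: [3.5, 3.0, 3.0]
grip_width: 0.0109
gripper_force: 69.7
```

```bash
python3 -c "
from h import *
st()"
```

```text
t 16.52 tcp [683.8  -9.9 101.3] yaw -2.59 zax [ 0.002  0.    -1.   ] q6 174.7 F [3.5 3.  3. ] M [ 0.92 -0.76  1.25] w 10.9 g 69.7
```

>>> {"method": "step_arm", "body": {"angular": [[0,0,-1],[0,0,0],[0,0,0],[0,0,0]], "translation": [[0,0,0],[0,0,0],[0,0,0],[0,0,0]], "jaw": [0.6,0.6,0.6,0.6]}}

```text
clock: 16.85
tcp_pos: [0.6837, -0.0099, 0.1013]
eef_rot: [1.0, -0.031, 0.001, -0.0]
force: [4.3, 3.3, 3.5]
grip_width: 0.0107
gripper_force: 74.3
```

```bash
python3 -c "
from h import *
st()"
```

```text
t 16.85 tcp [683.7  -9.9 101.3] yaw -3.56 zax [ 0.002  0.    -1.   ] q6 175.7 F [4.3 3.3 3.5] M [ 0.9  -0.82  1.39] w 10.7 g 74.3
```

>>> {"method": "step_arm", "body": {"angular": [[0,0,6],[0,0,6],[0,0,6],[0,0,6],[0,0,6],[0,0,6],[0,0,6],[0,0,6],[0,0,6],[0,0,6],[0,0,6],[0,0,6]], "translation": [[0,0,0.01],[0,0,0.01],[0,0,0.01],[0,0,0.01],[0,0,0.01],[0,0,0.01],[0,0,0.01],[0,0,0.01],[0,0,0.01],[0,0,0.01],[0,0,0.01],[0,0,0.01]], "jaw": [0.6,0.6,0.6,0.6,0.6,0.6,0.6,0.6,0.6,0.6,0.6,0.6]}}

```text
clock: 17.85
tcp_pos: [0.6834, -0.0095, 0.1021]
eef_rot: [0.826, 0.564, 0.001, -0.0]
force: [3.9, 7.0, 1.5]
grip_width: 0.0106
gripper_force: 61.3
```

>>> {"method": "step_arm", "body": {"angular": [[0,0,6],[0,0,6],[0,0,6],[0,0,3],[0,0,0],[0,0,0]], "translation": [[0,0,0.01],[0,0,0.01],[0,0,0.01],[0,0,0],[0,0,0],[0,0,0]], "jaw": [0.6,0.6,0.6,0.6,0.6,0.6]}}

```text
clock: 18.35
tcp_pos: [0.6832, -0.0095, 0.1024]
eef_rot: [0.711, 0.703, 0.001, -0.0]
force: [2.1, 5.6, 3.2]
grip_width: 0.0103
gripper_force: 61.4
```

```bash
python3 -c "
from h import *
st()"
```

```text
t 18.35 tcp [683.2  -9.5 102.4] yaw 89.36 zax [ 0.001  0.001 -1.   ] q6 82.8 F [2.1 5.6 3.2] M [ 1.43 -0.44  0.09] w 10.3 g 61.4
```

>>> {"method": "step_arm", "body": {"angular": [[0,0,2.5],[0,0,0],[0,0,0],[0,0,0],[0,0,0],[0,0,0]], "translation": [[0,0,0],[0,0,0],[0,0,0],[0,0,0],[0,0,0],[0,0,0]], "jaw": [0.6,0.6,0.6,0.6,0.6,0.6]}}

```text
clock: 18.85
tcp_pos: [0.6831, -0.0095, 0.1024]
eef_rot: [0.696, 0.718, 0.001, -0.0]
force: [2.0, 7.2, 3.7]
grip_width: 0.0104
gripper_force: 61.4
```

```bash
python3 -c "
from h import *
st()
eyes.capture('side')
for n in('tray','tray_grip','board','knob'):
    for d in pinpoint(n,'side')[:2]: print(n,round(d['confidence'],2),w('side',d['centre']).round(4))
print(ctrl.sense()['joint_vel'].round(4))"
```

```text
t 18.85 tcp [683.1  -9.5 102.4] yaw 91.84 zax [ 0.001  0.001 -1.   ] q6 80.3 F [2.  7.2 3.7] M [ 1.42 -0.34  0.1 ] w 10.4 g 61.4
tray 0.92 [ 0.6835 -0.0025  0.0176]
tray 0.53 [0.667  0.1336 0.0026]
tray_grip 0.91 [ 0.6166 -0.0113  0.0514]
tray_grip 0.62 [ 0.3521 -0.1136  0.0378]
board 0.96 [ 0.3926  0.0871 -0.0008]
board 0.74 [ 0.6818 -0.0075  0.0181]
knob 0.49 [ 0.684  -0.0115  0.0804]
knob 0.43 [0.6696 0.1333 0.0035]
[ 0.0012 -0.0003 -0.0016 -0.0001 -0.0014 -0.0016]
```

```bash
python3 -c "
from h import *
print(ctrl.sign_off())"
```

```text
the job is handed in; nothing more can be done
None
```

The job is handed in, with no verdict shown: the tray is home against the stop, the knob was seated and backed off about 90° by the tool's angle, and the gripper is still holding it at about 61 N. I did not see the knob itself or the foot's gap above the chip in a picture at the end.

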